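Fold out the clamp's crank and wind the jaw onto the lens rack

TASK

Swing the bench clamp's folded crank handle fully upright, then wind it clockwise (seen from above) until the trial-lens rack is held snugly between the two jaws, firm but not crushed. Leave the handle up and the rack clamped, and leave everything else on the table where it is.

Things in the scene. Friction and masses are not known exactly. Their poses are not given: they have to be found in the camera images.
- clamp: Grey bench clamp fixed to the table: a bed 120 x 320 mm, 16 mm thick, origin under its middle, z up, y along the bed from the crank end to the back jaw. An 80 mm square, 58 mm high gear housing and on it a round dark head 72 mm across carry the crank, 110 mm from the middle to -y. Jaws 55 mm high above the table.
- crank_axis (a point): On the crank's upright turning axis, in the top face of the round head, 75 mm above the table. A thin hub (12 mm across, 19 mm high, foot 26 mm across and 5 mm high) stands here, with an 8 mm wide steel arm reaching 56 mm to one side, its top 18 mm above this point. Free winding takes about 4 N sideways at the handle (0.2 N m of friction, which also holds the crank where it is left).
- handle_hinge (a point): Centre of the level cross pin at the arm's end, 50 mm from the crank axis and 30 mm above crank_axis, between two steel cheeks (20 mm over both). Crank_axis to here is the arm's direction, any way round at the start. Wound clockwise from above, the crank closes the jaw 10 mm per radian, up to 5 rad; it cannot go back beyond the start.
- handle_grip (a point): On the centre line of the handle's black sleeve, 38 mm from the pin. Sleeve: 16 mm thick, from 12 to 56 mm from the pin, then a 12 mm end button to 60 mm. It spins freely, so it may be gripped while the crank goes round. Folded, it lies level over the arm, pointing from the pin across the crank axis, 4 mm above the arm and 22 mm above the head.
- handle (a joint): Fold angle of the handle, rad: 0 folded flat over the arm, 1.57 upright (end stop), swinging up and outward about the pin. A stiff hinge (0.08 N m, about 2 N at the sleeve) that stays where it is left.
- jaw: Moving steel jaw, 90 mm wide, rubber-faced. Origin at table height under its face, y along its travel to the rack. It starts clear of the rack, pushes it along, and clamps only when the rack meets the back jaw: after 21 to 33 mm of travel in all. The back jaw (same size) was set by hand and its place is not reported: it must be felt as a rise of the push at the handle.
- rack: The loose lens rack (see rack_mid), origin under its middle. While turning, each newton of clamping adds 0.2 N to the 4 N push at the handle: held from 6 N (5.2 N push), snug at 10 to 30 N (6 to 10 N), crushed above 60 N (16 N). Standing still, friction may hide up to 4 N of the push. The rubber-faced jaw yields 1.5 mm to 60 N: 7 mm of handle travel.
- rack_mid (a point): Trial-lens rack: loose aluminium block 100 x 40 x 26 mm with a row of eight steel-rimmed lenses, 53 mm high to their tabs, standing on the clamp's bed between the jaws, long side along the jaws. This point: its middle, 20 mm above its underside.
- screwdriver_c (a point): Screwdriver lying by the clamp; leave alone. Its middle.
- lens_ring_c (a point): Loose lens rim, 38 mm across, 6 mm high, by the clamp; leave alone. Its middle.
- lens_ring2_c (a point): Another such rim on the clamp's far side; leave alone. Its middle.
- cleaner_c (a point): White bottle, 40 mm across, 110 mm high, on the clamp's far side; leave alone. Its middle.
- mug_c (a point): White mug, 80 mm across, 90 mm high; leave alone. Its middle.
- penlight_c (a point): Penlight, 12 mm thick, 132 mm long, lying; leave alone. Its middle.
- occluder_c (a point): Flat black eye paddle lying on the table; leave alone. Its middle.
- glasses_case_c (a point): Black spectacle case, 160 x 65 x 40 mm; leave alone. Its middle.
There are look-alikes about, which are no part of the job. What is shaped like the rack but green or red is not meant.

How it is judged:
On the way, in this order (a step that is already met when the one before it is completed fails the run):
1. the crank handle is swung upright (beyond 1.4 rad) while the rack is not yet clamped (value of joint handle above 1.4 rad and contact force between jaw and rack below 6 N), for 0.2 s.
2. the jaw presses on the rack with more than 6 N (contact force between jaw and rack above 6 N), for 0.3 s.
At the end, for the whole second after the job is handed in: The handle stands upright (beyond 1.35 rad), the moving jaw presses on the rack with more than 6 N, and the rack stands level (within 0.1 rad) and at rest (contact force between jaw and rack above 6 N and value of joint handle above 1.35 rad and angle between rack_mid's own z axis and vertical below 0.1 rad and linear speed of rack below 0.01 m/s); the robot touches nothing.
It fails at once if the jaw crushes the rack with more than 60 N (contact force between jaw and rack above 60 N).
It fails at once if another thing on the table is moved by more than 15 mm (distance of any of screwdriver_c, lens_ring_c, lens_ring2_c, cleaner_c, mug_c, penlight_c, occluder_c, glasses_case_c from where it was at the start of the episode above 0.015 m).
It also fails if it takes over 72 s, if anything falls off the work surface, if the arm or the gripper's body presses on something with over 40 N, if the wrist force passes 120 N, or if a joint passes its speed limit or range.

ROBOT

A 6-joint arm with a two-finger parallel gripper is mounted at the origin on the work surface. World frame = base frame: x ahead of the robot, y to its left, z up, the work surface at z = 0. Lengths are in m, angles in rad, forces in N, time in s.
With the tool pointing down it reaches from about 0.35 to 0.975 m from the base axis. Payload 17.4 kg.
Tool frame: the origin (TCP) lies on the front face of the gripper's body, between the roots of the fingers; the fingertips stand 73 mm ahead of it and the grasp point (between the pads) lies 54 mm ahead of it (arm.nose_length is the distance from the TCP to the fingertips, in m); z points along the fingers, x is the direction in which the jaws open and shut, and the axes are right-handed (so a half turn about z gives the same grasp; the last joint's range is limited). The gripper opens to 85 mm and grips with 20 to 120 N. Pads are 22 mm wide; open, the fingers measure 114 mm over their backs; the gripper's body (76 mm by 85 mm) begins 54 mm behind the grasp point. The pads swing forward as they close: fully open they stand 13 mm farther back than shut.
Start: joints at [-1.247, 0.116, 1.442, -0, 1.584, -0.038], TCP at [0.239, -0.631, 0.304] pointing down, gripper open.
Joint ranges: [-2.83, 2.83], [-0.83, 2.19], [0.07, 2.5], [-1.14, 4.28], [0.01, 3], [-2.97, 2.97]. Speed limits (rad/s): [1.89, 1.89, 2.22, 3.14, 3.14, 3.14].

INTERFACE

Orientations are given as a unit quaternion [x, y, z, w].
In Python, from station import readout, optics, job_done, arm gives the robot as it stands.
- The arm moves only by the tool play_rows, never from a script. Its argument "plan" is text: rows parted by semicolons, each of 6 numbers parted by spaces: the shift along the tool's x, y, z in mm, then the turn, a rotation vector about the tool's x, y, z in rad. A call has 1 to 12 rows; each row shifts and turns the commanded pose from where the row before left it, along the tool's axes as they then stand; what a row does not reach is not made up. A row lasts 1/8 s, in which the tool goes at most 62.5 mm and 10.7 degrees, less where a joint would pass 70% of its speed; a pose out of reach is approached as far as the arm can. A call with a gripper value outside its range is refused whole. "fingers" is the finger opening in mm, from 0 to 85.4, set as the call begins (left out, the last holds). The fingers move at their own pace and stop on an object; the grip force is fixed at half the most. Time passes only in rows, so rows that do not move let the fingers close. It gives the time, the measured TCP pose, the force and the opening at its end, in the units of the state.
- readout.observe(): the state, without advancing time (a new reading comes with each control period).
- optics.read_camera(name): name is "scene" or "side" or "wrist"; returns the picture (400x640x3 uint8, blue, green, red); there is no depth.
- optics.camera_info(name): a dict with "K" (3x3 intrinsics, pixels), "k1" (the pictures are not rectified: a ray, as slopes to the right and down, at radius r is drawn at 1 + k1 r^2 times it, then the intrinsics apply), "xyz" and "attitude" of the camera in the world; the wrist camera has in their place "mount" (4x4, takes a point from camera to tool coordinates, whose origin is the TCP and whose axes are the tool frame's). Camera axes: x right, y up, looking along -z (the intrinsics and any distortion apply to the point x, -y, -z); pixel columns grow to the right and rows downward; lengths in m; the calibration is good to about 2 mm. A picture is of the moment at which its call begins: read the wrist's pose just before it. camera_info takes no time and is no camera call.
- job_done(): hands the job in, once; it reports no verdict.
Trained networks look in the newest picture that a camera, given by its name, has taken for a name from the list of things; names that differ only in an ending like _2 or _b are one class to them, and where a whole thing is asked for, a point or a joint stands for the part that bears it (a point fixed in the world has none). Each returns a list of dicts, best first, with "p" (0 to 1); they miss things now and then, are a little off and sometimes report something else, mostly with a low value. They report only what shows in the picture. A call takes as long as a camera call. They do not tell look-alikes from the thing itself.
- optics.search_frame(camera, query): "location" ([column, row] as shares, 0 to 1, of the picture: columns of its width, rows of its height, amid what is visible of it).
The state is a dict: "time": time; "joint_positions": joint angles; "dq": joint speeds; "joint_torque": joint torques, N m; "tcp_pos": TCP position; "ee_rot": TCP orientation; "ft_force": force on the tool from outside, world axes, zero at the start; "torque": the same for the moment, N m; "gripper_width": finger opening in m.
Only numpy, scipy, OpenCV 4.12 (cv2) and the standard library are available. Lean on these libraries where they do the work, as an engineer would, in place of code of your own. Each camera call takes 0.05 s, during which the arm holds its last target. There are 200 camera calls.

## Working session

There is one attempt and no reset: what is moved stays moved. The work goes in short steps, Python scripts to look and compute and a tool call to move; the robot and the scene stay as the last step left them, time stands still between calls to the robot, and variables do not carry over. Pictures are saved under pics/ and viewed, about 8 in all and at most 12, crops included, and the job is handed in when it is done.

Besides the shell and the picture viewer there is one more tool, called as a command line: name --argument value ..., lists and objects as JSON in quotes. play_rows: Moves the arm, as the interface text tells. Its arguments: {"type":"object","properties":{"plan":{"type":"string"},"fingers":{"type":"number"}},"required":["plan"]}

```bash
ls; mkdir -p pics; cat > h.py <<'E'
import numpy as np, cv2
from scipy.spatial.transform import Rotation as R
from station import readout, optics, job_done, arm
def campose(n, st=None):
    i=optics.camera_info(n)
    if n!="wrist":
        a=np.array(i["attitude"],float)
        M=R.from_quat(a).as_matrix() if a.size==4 else a.reshape(3,3)
        return i,np.array(i["xyz"]),M
    st=st or readout.observe()
    T=np.eye(4);T[:3,:3]=R.from_quat(st["ee_rot"]).as_matrix();T[:3,3]=st["tcp_pos"]
    T=T@np.array(i["mount"]); return i,T[:3,3],T[:3,:3]
def ray(n,uv,st=None):
    i,c,M=campose(n,st);K=np.array(i["K"]);k=i["k1"]
    d=np.array([(uv[0]-K[0,2])/K[0,0],(uv[1]-K[1,2])/K[1,1]]);s=d.copy()
    for _ in range(20): s=d/(1+k*(s@s))
    v=M@np.array([s[0],-s[1],-1]); return c,v/np.linalg.norm(v)
def onz(n,uv,z,st=None):
    c,v=ray(n,uv,st); return c+v*(z-c[2])/v[2]
def proj(n,p,st=None):
    i,c,M=campose(n,st);q=M.T@(np.array(p)-c);s=np.array([q[0],-q[1]])/-q[2]
    s=s*(1+i["k1"]*(s@s));K=np.array(i["K"]);return K[0,0]*s[0]+K[0,2],K[1,1]*s[1]+K[1,2]
def tri(rays):
    A=np.zeros((3,3));b=np.zeros(3)
    for c,v in rays:
        P=np.eye(3)-np.outer(v,v);A+=P;b+=P@c
    x=np.linalg.solve(A,b); return x,[np.linalg.norm(np.cross(x-c,v)) for c,v in rays]
def find(n,q,k=2):
    return [(round(r["p"],2),np.round(np.array(r["location"])*[640,400],1)) for r in optics.search_frame(n,q)[:k]]
E
python3 - <<'E'
from h import *
for n in("scene","side","wrist"):
    im=optics.read_camera(n);cv2.imwrite(f"pics/{n}0.png",im)
    i,c,M=campose(n);print(n,np.round(c,3),np.round(M[:,2],2),i["k1"],np.array(i["K"])[0])
    for q in("clamp","crank_axis","handle_hinge","handle_grip","jaw","rack_mid","screwdriver_c","cleaner_c","mug_c","lens_ring_c"):print(q,find(n,q))
print(readout.observe())
a=cv2.imread("pics/scene0.png");b=cv2.imread("pics/side0.png")
E
```

```text
pics
scene [ 1.05  -0.471  0.785] [ 0.54 -0.44  0.72] -0.024033317905087098 [413.06653493   0.         320.45015171]
clamp [(0.84, array([368.9, 208.8]))]
crank_axis [(0.43, array([385.1, 187.3]))]
handle_hinge [(0.67, array([347.4, 187.4]))]
handle_grip [(0.74, array([346.3, 172.4])), (0.5, array([347.8, 184.2]))]
jaw [(0.68, array([373. , 195.8]))]
rack_mid [(0.9, array([299.5, 234.7])), (0.88, array([422.1, 253.9]))]
screwdriver_c [(0.59, array([349. , 173.2]))]
cleaner_c [(0.61, array([434.2, 200.9]))]
mug_c [(0.93, array([485.7, 184.8])), (0.2, array([383.6, 191.8]))]
lens_ring_c []
side [0.5   0.72  0.661] [-0.05  0.79  0.61] -0.06355324585372044 [417.64744099   0.         311.39743408]
clamp [(0.92, array([313.1, 318.5])), (0.28, array([314.6, 211.3]))]
crank_axis [(0.86, array([311.3, 223.9]))]
handle_hinge [(0.91, array([319. , 217.8]))]
handle_grip [(0.7, array([316.6, 211.7]))]
jaw [(0.73, array([314.5, 254.7]))]
rack_mid [(0.83, array([382.7, 201.4])), (0.82, array([307.2, 269.6]))]
screwdriver_c [(0.94, array([366.6, 277.8])), (0.2, array([304.8, 267.5]))]
cleaner_c [(0.
[... 361 characters left out ...]

lens_ring_c []
{'time': 1.65, 'joint_positions': array([-1.24679738e+00,  1.15995176e-01,  1.44159796e+00,  2.88671668e-06,
        1.58396694e+00, -3.78077107e-02]), 'dq': array([ 0.00057317,  0.00076972, -0.00119149, -0.00121879,  0.00027541,
       -0.0010556 ]), 'joint_torque': array([-2.58276232e-04, -7.31728864e+01, -6.32642984e+01, -1.30364924e-04,
        5.73100187e-04,  4.16050955e-05]), 'tcp_pos': array([ 0.23891757, -0.63131689,  0.30390766]), 'ee_rot': array([ 8.22789323e-01, -5.68346488e-01,  1.39036086e-05,  8.59926964e-06]), 'ft_force': array([0.28697297, 0.03934601, 0.10176967]), 'torque': array([ 0.02687554, -0.04746944,  0.00794334]), 'gripper_width': 0.08542293078876508}
```

View pics/scene0.png

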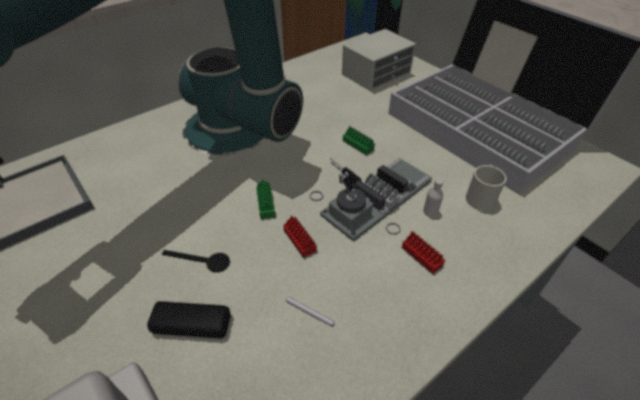

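View pics/side0.png

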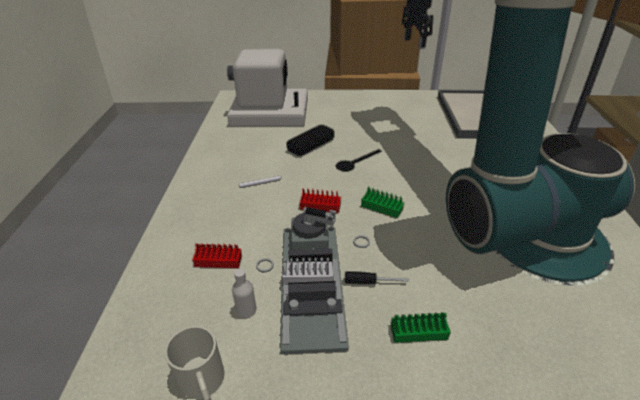

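Scene: clamp around (375,195), head (350,200), with handle lying near (350,183). Side: head (310,223), rack (308,268), back jaw (312,297). Look-alikes are red racks (scene 300,236 and 423,252) and green ones (358,139 and 265,199). The grey rack between the jaws is the one I want. Next I'll take a close crop and measure.

```bash
python3 - <<'E'
from h import *
a=cv2.imread("pics/scene0.png")[140:250,300:450];b=cv2.imread("pics/side0.png")[195:305,240:390]
cv2.imwrite("pics/crop0.png",np.vstack([cv2.resize(x,None,fx=4,fy=2.72*1,interpolation=3) if 0 else cv2.resize(x,(600,440)) for x in(a,b)])[:, :] if 0 else np.hstack([cv2.resize(x,(400,293),interpolation=cv2.INTER_CUBIC) for x in(a,b)]))
for n,uv,z in(("scene",(321,214),.0),("scene",(351,239),0),("scene",(430,178),0),("scene",(405,160),0),("side",(281,348),0),("side",(346,347),0),("scene",(352,200),.075),("side",(310,223),.075)):print(n,uv,np.round(onz(n,uv,z),3))
for A,B in(((351,198),(310,223)),((385,178),(312,297)),((435,200),(244,295)),((317,196),(361,242)),((393,229),(265,266))):
    x,e=tri([ray("scene",A),ray("side",B)]);print(np.round(x,3),np.round(e,4))
E
```

```text
scene (321, 214) [ 0.488 -0.01   0.   ]
scene (351, 239) [ 0.599 -0.005  0.   ]
scene (430, 178) [0.573 0.319 0.   ]
scene (405, 160) [0.474 0.322 0.   ]
side (281, 348) [0.586 0.3   0.   ]
side (346, 347) [0.47  0.295 0.   ]
scene (352, 200) [0.553 0.034 0.075]
side (310, 223) [0.544 0.045 0.075]
[0.544 0.04  0.07 ] [0.0006 0.0006]
[0.524 0.198 0.026] [0.0114 0.0114]
[0.662 0.219 0.045] [0.0012 0.0012]
[0.43  0.023 0.   ] [0. 0.]
[ 0.64   0.1   -0.002] [0.0004 0.0004]
```

View pics/crop0.png

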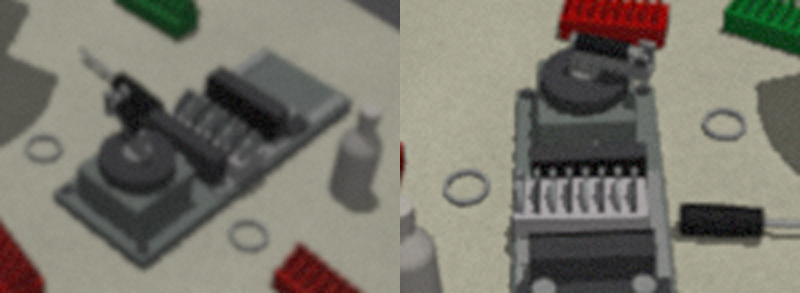

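The handle lies folded, with the hinge roughly toward the robot (-x) side of the head at about (0.544, 0.042). I'll bring the wrist camera over it.

play_rows --plan "-40 -38.5 -4 0 0 0;-40 -38.5 -4 0 0 0;-40 -38.5 -4 0 0 0;-40 -38.5 -4 0 0 0;-40 -38.5 -4 0 0 0;-40 -38.5 -4 0 0 0;-40 -38.5 -4 0 0 0;-40 -38.5 -4 0 0 0;-40 -38.5 -4 0 0 0;-40 -38.5 -4 0 0 0;-40 -38.5 -4 0 0 0;-39 -36 -2 0 0 0"

```text
time: 3.15
tcp_pos: [0.4995, -0.0188, 0.3504]
ee_rot: [0.823, -0.568, 0.0, -0.0]
ft_force: [0.5, -0.9, -0.1]
gripper_width: 0.0854
```

```bash
python3 - <<'E'
from h import *
st=readout.observe();print(st["tcp_pos"],st["time"])
im=optics.read_camera("wrist")
for q in("crank_axis","handle_hinge","handle_grip","jaw","rack_mid","clamp"):print(q,find("wrist",q))
for p in((.544,.042,.075),(.43,.023,0),(.64,.1,0)):print(p,np.round(proj("wrist",p,st)))
cv2.imwrite("pics/w1.png",im)
E
```

```text
[ 0.49948336 -0.01875077  0.35040948] 3.15
crank_axis [(0.66, array([280.9, 122.5]))]
handle_hinge [(0.72, array([275.7, 133.4]))]
handle_grip [(0.62, array([276.6, 132.1])), (0.41, array([275.7, 136.6]))]
jaw [(0.74, array([229.7,  98.1]))]
rack_mid [(0.96, array([205.6,  78.9])), (0.96, array([ 94.9, 202.1]))]
clamp [(0.85, array([185.5,  82. ])), (0.2, array([205.1,  82.8]))]
(0.544, 0.042, 0.075) [285. 119.]
(0.43, 0.023, 0) [278. 197.]
(0.64, 0.1, 0) [271.  20.]
```

View pics/w1.png

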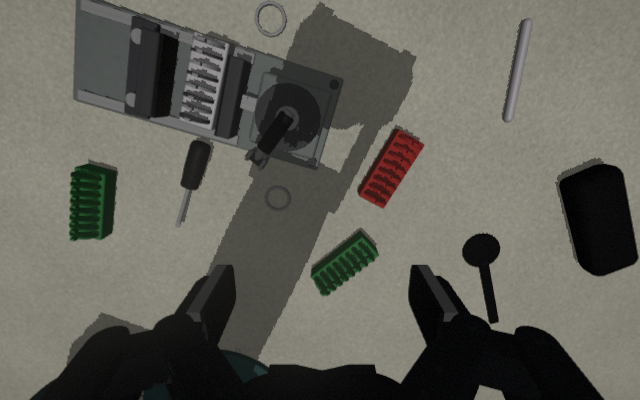

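The wrist view shows the crank: head centre at (287,115), handle from the hinge near (258,157) to the button near (290,112). The calibration agrees. Next I go closer and align the tool's y axis with the handle.

play_rows --plan "-6 -10 4 0 0 0.1;-6 -12 5 0 0 0.1;-6 -12 5 0 0 0.1;-6 -12 6 0 0 0.1;-6 -12 6 0 0 0.1;-6 -12 6 0 0 0.1;0 0 0 0 0 0;0 0 0 0 0 0"

```text
time: 4.5
tcp_pos: [0.5634, 0.021, 0.3182]
ee_rot: [-0.619, 0.786, -0.0, 0.0]
ft_force: [-0.5, 0.2, -0.8]
gripper_width: 0.0855
```

```bash
python3 - <<'E'
from h import *
st=readout.observe();print(st["tcp_pos"],st["time"])
im=optics.read_camera("wrist")
for q in("crank_axis","handle_hinge","handle_grip","jaw"):print(q,find("wrist",q))
print(np.round(proj("wrist",(.544,.042,.075),st)))
c=np.array(proj("wrist",(.544,.042,.1),st)).astype(int);print(c)
y0=max(c[1]-100,0);x0=c[0]-130;print(x0,y0)
cv2.imwrite("pics/w2.png",im);cv2.imwrite("pics/w2c.png",cv2.resize(im[y0:y0+200,x0:x0+260],None,fx=3,fy=3,interpolation=cv2.INTER_CUBIC))
E
```

```text
[0.56343654 0.02099318 0.31824393] 4.5
crank_axis [(0.91, array([304.8, 203.8]))]
handle_hinge [(0.71, array([308.1, 224.4]))]
handle_grip [(0.68, array([308.5, 228.4])), (0.46, array([222.6, 206.8]))]
jaw [(0.94, array([255. , 208.7])), (0.35, array([238.4, 131.1]))]
[307. 204.]
[306 211]
176 111
```

View pics/w2c.png

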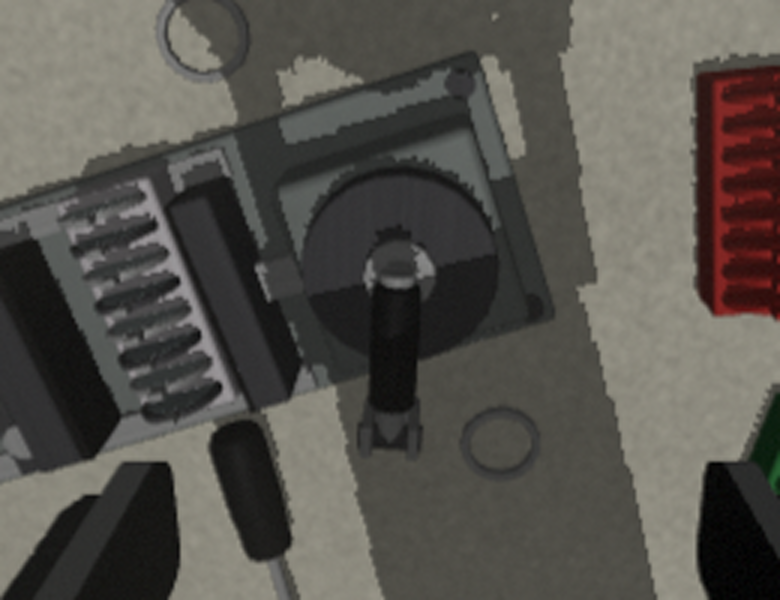

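```bash
python3 - <<'E'
from h import *
st=readout.observe()
f=lambda u,v,z:onz("wrist",(176+u/3,111+v/3),z,st)
A=f(400,262,.075);H=f(390,433,.105);B=f(398,262,.105);S1=f(398,290,.113);S2=f(391,408,.113)
for n,x in zip("A H But S1 S2".split(),(A,H,B,S1,S2)):print(n,np.round(x,4))
d=(H-A)[:2];print(np.linalg.norm(d),np.degrees(np.arctan2(d[1],d[0])))
d=(H-B)[:2];print(np.linalg.norm(d),np.degrees(np.arctan2(d[1],d[0])))
d=(S2-S1)[:2];print(np.linalg.norm(d),np.degrees(np.arctan2(d[1],d[0])))
print(R.from_quat(st["ee_rot"]).as_matrix())
# bed edge directions
P=f(45,255,.055);Q=f(120,425,.055);print(np.degrees(np.arctan2(*(Q-P)[[1,0]])))
E
```

```text
A [0.5495 0.0391 0.075 ]
H [0.4992 0.0543 0.105 ]
But [0.5587 0.0362 0.105 ]
S1 [0.5521 0.0375 0.113 ]
S2 [0.5123 0.0501 0.113 ]
0.052482814797661925 163.15217028475578
0.06218240262881177 163.08447012657186
0.04174936136523103 162.43704288764357
[[-2.35519860e-01 -9.71869393e-01  5.28265767e-04]
 [-9.71869531e-01  2.35519881e-01 -2.19415040e-05]
 [-1.03092815e-04 -5.18573063e-04 -9.99999860e-01]]
-177.81444671384023
```

play_rows --fingers 55 --plan "0 0 0 0 0 0.06;0 0 0 -0.157 0 0;0 0 0 -0.157 0 0;0 0 0 -0.157 0 0;0 0 0 -0.157 0 0;0 0 0 -0.157 0 0;0 0 0 0 0 0;0 0 0 0 0 0"

```text
time: 5.75
tcp_pos: [0.5638, 0.0218, 0.3182]
ee_rot: [-0.55, 0.744, 0.306, -0.226]
ft_force: [0.2, 0.2, -0.3]
gripper_width: 0.055
```

```bash
cat >> h.py <<'E'
Ax=np.array([.5485,.0394,.075]);Hp=np.array([.5003,.054,.105])
def shift(target,st=None):
    st=st or readout.observe();M=R.from_quat(st["ee_rot"]).as_matrix()
    return np.round(M.T@(np.array(target)-st["tcp_pos"])*1000,1),np.round(M,3).tolist(),np.round(st["tcp_pos"],4)
E
python3 - <<'E'
from h import *
st=readout.observe();M=R.from_quat(st["ee_rot"]).as_matrix();a=np.array([-.956,.291,0])
G=Hp-.038*a;t=M[:,2]
print(G,shift(G-.134*t),shift(G-.054*t),st["joint_positions"])
E
```

```text
[0.536628 0.042942 0.105   ] (array([ -12.1, -127.3,   40.1]), [[-0.294, -0.679, -0.673], [-0.956, 0.208, 0.207], [-0.0, 0.704, -0.71]], array([0.5638, 0.0218, 0.3182])) (array([ -12.1, -127.3,  120.1]), [[-0.294, -0.679, -0.673], [-0.956, 0.208, 0.207], [-0.0, 0.704, -0.71]], array([0.5638, 0.0218, 0.3182])) [-0.06844141  0.2078059   1.41737462  0.2117171   2.27289841  1.87300793]
```

play_rows --plan "-3 -32 10 0 0 0;-3 -32 10 0 0 0;-3 -32 10 0 0 0;-3 -31.3 10 0 0 0;0 0 0 0 0 0;0 0 0 0 0 0"

```text
time: 6.5
tcp_pos: [0.6262, 0.0153, 0.2016]
ee_rot: [-0.55, 0.743, 0.307, -0.226]
ft_force: [-0.3, 0.0, 0.3]
gripper_width: 0.0553
```

```bash
python3 - <<'E'
from h import *
st=readout.observe();print(st["tcp_pos"]);a=np.array([-.956,.291,0])
im=optics.read_camera("wrist")
for q in("crank_axis","handle_hinge","handle_grip"):print(q,find("wrist",q))
for p in(Hp,Hp-.038*a,Hp-.06*a,Ax):
    u=np.array(proj("wrist",p,st));print(np.round(u));cv2.circle(im,tuple(int(k) for k in u),3,(0,0,255),1)
cv2.imwrite("pics/w3.png",im)
M=R.from_quat(st["ee_rot"]).as_matrix();print(shift(Hp-.038*a-.054*M[:,2])[0])
E
```

```text
[0.62620455 0.0152604  0.20160452]
crank_axis [(0.86, array([322.2, 171.6]))]
handle_hinge [(0.96, array([325.3, 206.2]))]
handle_grip [(0.93, array([326.5, 226.8]))]
[322. 238.]
[322. 220.]
[322. 207.]
[322. 175.]
[-0.2 -1.2 80.4]
```

View pics/w3.png

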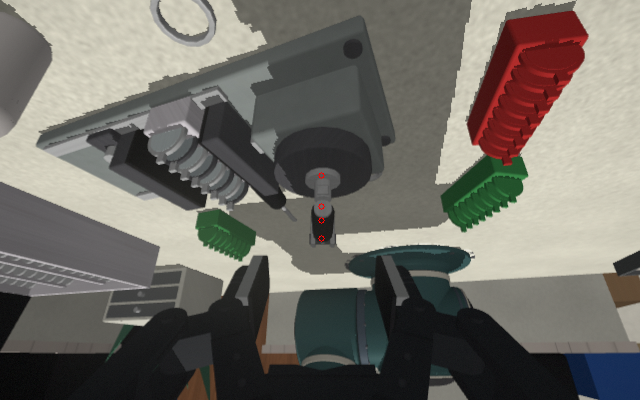

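The projected points fall on the hinge (322,238), sleeve (322,220), button (322,207) and hub (322,175). So the line-up holds, and I approach and grip.

play_rows --plan "0 0 20 0 0 0;0 0 20 0 0 0;0 -0.5 16 0 0 0;0 -0.5 12 0 0 0;0 0 8 0 0 0;0 0 4 0 0 0;0 0 0 0 0 0"

```text
time: 7.58
tcp_pos: [0.573, 0.0315, 0.1424]
ee_rot: [-0.549, 0.743, 0.308, -0.227]
ft_force: [-0.6, -0.5, -0.2]
gripper_width: 0.0553
```

play_rows --fingers 5 --plan "0 0 0 0 0 0;0 0 0 0 0 0;0 0 0 0 0 0;0 0 0 0 0 0;0 0 0 0 0 0;0 0 0 0 0 0;0 0 0 0 0 0"

```text
time: 8.45
tcp_pos: [0.5732, 0.0312, 0.1425]
ee_rot: [-0.549, 0.743, 0.307, -0.227]
ft_force: [1.5, -4.5, 3.1]
gripper_width: 0.0142
```

play_rows --plan "0 10.8 -2.8 0.131 0 0;0 10.8 -2.8 0.131 0 0;0 10.8 -2.8 0.131 0 0;0 10.8 -2.8 0.131 0 0;0 0 0 0 0 0"

```text
time: 9.07
tcp_pos: [0.5448, 0.04, 0.1764]
ee_rot: [-0.59, 0.798, 0.102, -0.076]
ft_force: [9.6, -7.4, -4.8]
gripper_width: 0.0141
```

play_rows --plan "0 10.8 -2.8 0.131 0 0;0 10.8 -2.8 0.131 0 0;0 10.8 -2.8 0.131 0 0;0 10.8 -2.8 0.131 0 0;0 0 0 0 0 0"

```text
time: 9.7
tcp_pos: [0.5048, 0.0525, 0.1906]
ee_rot: [-0.589, 0.797, -0.108, 0.08]
ft_force: [7.2, -7.6, 2.2]
gripper_width: 0.0146
```

```bash
python3 - <<'E'
from h import *
st=readout.observe();a=np.array([-.956,.291,0]);M=R.from_quat(st["ee_rot"]).as_matrix()
g=st["tcp_pos"]+.054*M[:,2];d=g-Hp;print(np.round(g,4),np.linalg.norm(d),"fold",np.arctan2(d[2],-d@a),"lat",d@np.array([.291,.956,0]),"tilt",np.arcsin(-M[:,2]@a),st["ft_force"],st["joint_positions"])
E
```

```text
[0.5185 0.0483 0.1385] 0.03853807857116207 fold 1.0547493639743177 lat -0.00016175651471727538 tilt 0.2682825336889664 [ 7.23055121 -7.57198562  2.20459914] [ 0.096815   -0.32519133  2.04619147 -0.11036184  1.17389708  1.99508027]
```

play_rows --plan "0 10.8 -2.8 0.131 0 0;0 10.8 -2.8 0.131 0 0;0 10.8 -2.8 0.131 0 0;0 10.8 -2.8 0.131 0 0;0 0 0 0 0 0;0 1.5 0 0 0 0;0 0 0 0 0 0"

```text
time: 10.58
tcp_pos: [0.4636, 0.0657, 0.182]
ee_rot: [-0.548, 0.742, -0.309, 0.23]
ft_force: [2.4, -1.6, 14.4]
gripper_width: 0.0142
```

```bash
python3 - <<'E'
from h import *
st=readout.observe();a=np.array([-.956,.291,0]);M=R.from_quat(st["ee_rot"]).as_matrix()
g=st["tcp_pos"]+.054*M[:,2];d=g-Hp;print(np.round(g,4),np.linalg.norm(d),"fold",np.arctan2(d[2],-d@a),"lat",d@np.array([.291,.956,0]),"tilt",np.arcsin(-M[:,2]@a),st["ft_force"],st["joint_positions"])
E
```

```text
[0.5004 0.0545 0.144 ] 0.03900593747857402 fold 1.572551199966999 lat 0.00048720986623751244 tilt 0.790371907668202 [ 2.39458775 -1.59786197 14.44082174] [ 0.2609209  -0.61676982  2.3455757  -0.56031084  0.78601736  2.40321596]
```

play_rows --plan "0 1 -1 0 0 0;0 1 -1 0 0 0;0 0 0 0 0 0"

```text
time: 10.95
tcp_pos: [0.4613, 0.0663, 0.1817]
ee_rot: [-0.548, 0.742, -0.31, 0.23]
ft_force: [29.1, -7.8, 3.6]
gripper_width: 0.0141
```

play_rows --fingers 50 --plan "0 0 0 0 0 0;0 0 0 0 0 0;0 0 0 0 0 0;0 0 0 0 0 0;0 0 -12 0 0 0;0 0 -25 0 0 0;0 0 -25 0 0 0;0 0 -28 0 0 0;0 0 0 0 0 0"

```text
time: 12.08
tcp_pos: [0.4001, 0.0866, 0.2432]
ee_rot: [-0.549, 0.743, -0.308, 0.228]
ft_force: [0.2, 0.2, 0.6]
gripper_width: 0.05
```

```bash
python3 - <<'E'
from h import *
st=readout.observe();print(st["tcp_pos"],st["ft_force"])
ims=[]
for n in("wrist","side","scene"):
    im=optics.read_camera(n)
    for q in("handle_hinge","handle_grip","crank_axis"):print(n,q,find(n,q))
    for p in(Hp,Hp+[0,0,.038],Hp+[0,0,.06]):
        u=np.array(proj(n,p,st));print(np.round(u,1))
    u=u.astype(int);y0=max(u[1]-60,0);x0=max(u[0]-75,0);ims.append(cv2.resize(im[y0:y0+130,x0:x0+150],(390,338),interpolation=cv2.INTER_CUBIC));print(x0,y0)
cv2.imwrite("pics/up.png",np.hstack(ims[:2]))
E
```

```text
[0.40010177 0.08661097 0.24316208] [0.22224197 0.24262346 0.61270598]
wrist handle_hinge [(0.61, array([324.9, 216. ]))]
wrist handle_grip [(0.8, array([325.2, 218.7]))]
wrist crank_axis [(0.83, array([320.1, 205.5]))]
[324.3 229.2]
[324.7 210.6]
[325.  197.1]
250 137
side handle_hinge [(0.76, array([329.6, 219.2]))]
side handle_grip [(0.52, array([265.1, 180.5])), (0.47, array([330.3, 204.8]))]
side crank_axis [(0.61, array([315.7, 222.2]))]
[330.5 215. ]
[330.6 200.6]
[330.7 191.8]
255 131
scene handle_hinge [(0.86, array([344.3, 177.2])), (0.49, array([484.4, 187. ]))]
scene handle_grip [(0.41, array([344.7, 166.4]))]
scene crank_axis [(0.83, array([347.3, 195.2]))]
[344.5 175.9]
[345.3 164. ]
[345.7 156.9]
270 96
```

View pics/up.png

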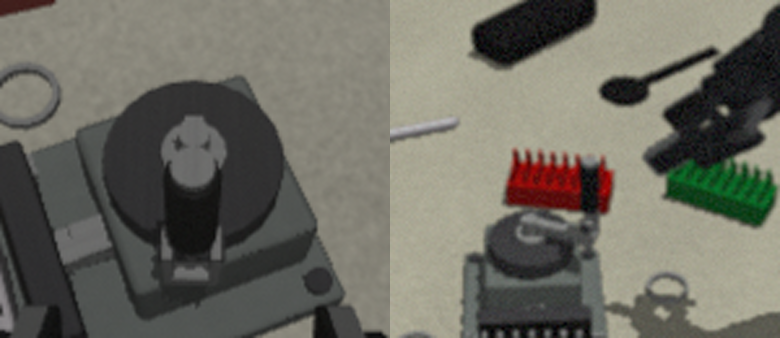

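The handle stands upright: the sleeve is vertical over the hinge in both crops (wrist about 190,200; side about 590,185), and the end stop answered with about 29 N. Next I lift, turn the tool to vertical and regrip from above.

play_rows --plan "0 -32 -32 0 0 0;0 -32 -32 0 0 0;0 0 0 -0.158 0 0;0 0 0 -0.158 0 0;0 0 0 -0.158 0 0;0 0 0 -0.158 0 0;0 0 0 -0.158 0 0;0 0 0 0 0 0;0 0 0 0 0 0"

```text
time: 13.8
tcp_pos: [0.4021, 0.0868, 0.3328]
ee_rot: [-0.594, 0.805, 0.0, -0.001]
ft_force: [0.1, 0.7, 0.6]
gripper_width: 0.0498
```

```bash
python3 - <<'E'
from h import *
st=readout.observe();print(shift(Hp+[0,0,.094]),st["joint_positions"])
E
```

```text
(array([   2.1, -103.6,  133.6]), [[-0.295, -0.955, -0.002], [-0.955, 0.295, -0.001], [0.002, 0.001, -1.0]], array([0.4021, 0.0868, 0.3328])) [ 1.51037004e-01 -4.85579718e-01  1.91679337e+00 -8.94047897e-04
  1.71230184e+00  2.02148589e+00]
```

play_rows --plan "0.5 -26 0 0 0 0;0.5 -26 0 0 0 0;0.5 -26 0 0 0 0;0.6 -25.6 0 0 0 0;0 0 30 0 0 0;0 0 30 0 0 0;0 0 30 0 0 0;0 0 25 0 0 0;0 0 18 0 0 0;0 0 0 0 0 0"

```text
time: 15.05
tcp_pos: [0.4994, 0.0545, 0.1988]
ee_rot: [-0.594, 0.805, 0.001, -0.002]
ft_force: [0.7, 0.4, 0.2]
gripper_width: 0.05
```

play_rows --fingers 5 --plan "0 0 0 0 0 0;0 0 0 0 0 0;0 0 0 0 0 0;0 0 0 0 0 0;0 0 0 0 0 0;0 0 0 0 0 0;0 0 0 0 0 0"

```text
time: 15.92
tcp_pos: [0.5003, 0.0544, 0.2006]
ee_rot: [-0.594, 0.805, 0.001, -0.001]
ft_force: [-1.3, 2.0, 6.4]
gripper_width: 0.0145
```

```bash
cat > w.py <<'E'
from h import *
def status():
    st=readout.observe();d=(st["tcp_pos"]-Ax)[:2];r=np.linalg.norm(d);u=d/r;t=np.array([u[1],-u[0]]) # clockwise tangent
    f=st["ft_force"][:2]
    print("t",round(st["time"],2),"ang",round(float(np.degrees(np.arctan2(d[1],d[0]))),2),"r",round(r*1000,2),"push",round(-f@t,2),"rad",round(f@u,2),"fz",round(st["ft_force"][2],2),"w",round(st["gripper_width"]*1000,1))
    return st
def rows(angs,r=50.2,z=None):
    """rows along circle at world angles (deg), from the measured pose's commanded = first angle"""
    st=readout.observe();M=R.from_quat(st["ee_rot"]).as_matrix()
    P=[Ax+np.array([np.cos(a),np.sin(a),0])*r/1000 for a in np.radians(angs)]
    print(";".join("%.2f %.2f 0 0 0 0"%tuple((M.T@(q-p)*1000)[:2]) for p,q in zip(P,P[1:])))
E
python3 -c "
from w import *
st=status();print(st['ft_force'],st['tcp_pos'])
rows(163-np.arange(0,13)*5)"
```

```text
t 15.93 ang 162.72 r 50.52 push -1.55 rad 1.83 fz 6.39 w 14.5
[-1.28350079  2.01895183  6.38733907] [0.50025889 0.05440912 0.20063739]
-4.38 -0.18 0 0 0 0;-4.34 -0.56 0 0 0 0;-4.28 -0.94 0 0 0 0;-4.18 -1.30 0 0 0 0;-4.05 -1.66 0 0 0 0;-3.89 -2.01 0 0 0 0;-3.70 -2.34 0 0 0 0;-3.48 -2.66 0 0 0 0;-3.24 -2.95 0 0 0 0;-2.97 -3.22 0 0 0 0;-2.68 -3.47 0 0 0 0;-2.36 -3.69 0 0 0 0
```

play_rows --plan "-4.38 -0.18 0 0 0 0;-4.34 -0.56 0 0 0 0;-4.28 -0.94 0 0 0 0;-4.18 -1.3 0 0 0 0;-4.05 -1.66 0 0 0 0;-3.89 -2.01 0 0 0 0;-3.7 -2.34 0 0 0 0;-3.48 -2.66 0 0 0 0"

```text
time: 16.92
tcp_pos: [0.521, 0.0814, 0.2006]
ee_rot: [-0.594, 0.805, 0.001, -0.002]
ft_force: [-3.0, -5.5, 8.0]
gripper_width: 0.0146
```

```bash
python3 -c "
from w import *
st=status();print(st['ft_force'],st['tcp_pos'],st['joint_positions'])
rows(123-np.arange(0,13)*5)"
```

```text
t 16.93 ang 123.24 r 50.22 push 5.51 rad -2.95 fz 8.02 w 14.6
[-2.98720882 -5.4893887   8.01822929] [0.52097592 0.08140108 0.20059118] [ 1.06878319e-01 -1.60928135e-01  1.88253583e+00 -6.44889985e-04
  1.42313239e+00  1.97755821e+00]
-3.24 -2.95 0 0 0 0;-2.97 -3.22 0 0 0 0;-2.68 -3.47 0 0 0 0;-2.36 -3.69 0 0 0 0;-2.03 -3.88 0 0 0 0;-1.69 -4.04 0 0 0 0;-1.33 -4.17 0 0 0 0;-0.96 -4.27 0 0 0 0;-0.58 -4.34 0 0 0 0;-0.20 -4.37 0 0 0 0;0.18 -4.38 0 0 0 0;0.56 -4.34 0 0 0 0
```

play_rows --plan "-3.24 -2.95 0 0 0 0;-2.97 -3.22 0 0 0 0;-2.68 -3.47 0 0 0 0;-2.36 -3.69 0 0 0 0;-2.03 -3.88 0 0 0 0;-1.69 -4.04 0 0 0 0;-1.33 -4.17 0 0 0 0;-0.96 -4.27 0 0 0 0;-0.58 -4.34 0 0 0 0;-0.2 -4.37 0 0 0 0;0.18 -4.38 0 0 0 0;0.56 -4.34 0 0 0 0"

```text
time: 18.42
tcp_pos: [0.5708, 0.0839, 0.2005]
ee_rot: [-0.594, 0.805, 0.001, -0.002]
ft_force: [-8.6, -5.0, 10.8]
gripper_width: 0.0142
```

```bash
python3 -c "
from w import *
st=status();print(st['ft_force'],st['tcp_pos'],st['joint_positions'])
rows(63-np.arange(0,13)*2)"
```

```text
t 18.43 ang 63.34 r 49.75 push 5.39 rad -8.32 fz 10.75 w 14.2
[-8.55077213 -5.0217993  10.75138019] [0.57082504 0.08386141 0.20047011] [ 1.01860302e-01 -4.81144556e-02  1.77893481e+00 -5.46406726e-04
  1.41492209e+00  1.97252958e+00]
0.33 -1.72 0 0 0 0;0.39 -1.71 0 0 0 0;0.45 -1.69 0 0 0 0;0.51 -1.68 0 0 0 0;0.57 -1.66 0 0 0 0;0.62 -1.64 0 0 0 0;0.68 -1.62 0 0 0 0;0.74 -1.59 0 0 0 0;0.79 -1.56 0 0 0 0;0.84 -1.54 0 0 0 0;0.90 -1.50 0 0 0 0;0.95 -1.47 0 0 0 0
```

```bash
sed -i 's/Ax=np.array(\[.5485,.0394/Ax=np.array([.5482,.0388/' h.py; python3 -c "
from w import *
st=status()
a=float(np.degrees(np.arctan2(*(st['tcp_pos']-Ax)[[1,0]])))
rows(a-np.arange(0,11)*2,50)"
```

```text
t 18.43 ang 63.34 r 50.42 push 5.39 rad -8.32 fz 10.75 w 14.2
0.32 -1.72 0 0 0 0;0.38 -1.70 0 0 0 0;0.44 -1.69 0 0 0 0;0.50 -1.67 0 0 0 0;0.55 -1.66 0 0 0 0;0.61 -1.63 0 0 0 0;0.67 -1.61 0 0 0 0;0.72 -1.59 0 0 0 0;0.78 -1.56 0 0 0 0;0.83 -1.53 0 0 0 0
```

play_rows --plan "0.62 -1.67 -0.4 0 0 0;0.68 -1.65 -0.4 0 0 0;0.44 -1.69 0 0 0 0;0.5 -1.67 0 0 0 0;0.55 -1.66 0 0 0 0;0.61 -1.63 0 0 0 0;0.67 -1.61 0 0 0 0;0.72 -1.59 0 0 0 0;0.78 -1.56 0 0 0 0;0.83 -1.53 0 0 0 0"

```text
time: 19.68
tcp_pos: [0.5843, 0.0735, 0.2006]
ee_rot: [-0.594, 0.805, 0.001, -0.002]
ft_force: [-5.8, 0.5, 7.1]
gripper_width: 0.0145
```

```bash
python3 -c "
from w import *
st=status()
a=float(np.degrees(np.arctan2(*(st['tcp_pos']-Ax)[[1,0]])))
rows(a-np.arange(0,9)*1,50)"
```

```text
t 19.68 ang 43.81 r 50.05 push 4.37 rad -3.78 fz 7.08 w 14.5
0.43 -0.76 0 0 0 0;0.44 -0.75 0 0 0 0;0.46 -0.74 0 0 0 0;0.47 -0.74 0 0 0 0;0.48 -0.73 0 0 0 0;0.49 -0.72 0 0 0 0;0.51 -0.71 0 0 0 0;0.52 -0.70 0 0 0 0
```

```bash
python3 - <<'E'
from w import *
rows(43.8-np.arange(0,81,1.),50)
E
```

```text
0.43 -0.76 0 0 0 0;0.44 -0.75 0 0 0 0;0.46 -0.74 0 0 0 0;0.47 -0.74 0 0 0 0;0.48 -0.73 0 0 0 0;0.49 -0.72 0 0 0 0;0.51 -0.71 0 0 0 0;0.52 -0.70 0 0 0 0;0.53 -0.69 0 0 0 0;0.54 -0.68 0 0 0 0;0.56 -0.67 0 0 0 0;0.57 -0.66 0 0 0 0;0.58 -0.65 0 0 0 0;0.59 -0.64 0 0 0 0;0.60 -0.63 0 0 0 0;0.61 -0.62 0 0 0 0;0.62 -0.61 0 0 0 0;0.63 -0.60 0 0 0 0;0.64 -0.59 0 0 0 0;0.65 -0.58 0 0 0 0;0.66 -0.57 0 0 0 0;0.67 -0.55 0 0 0 0;0.68 -0.54 0 0 0 0;0.69 -0.53 0 0 0 0;0.70 -0.52 0 0 0 0;0.71 -0.51 0 0 0 0;0.72 -0.49 0 0 0 0;0.73 -0.48 0 0 0 0;0.74 -0.47 0 0 0 0;0.74 -0.46 0 0 0 0;0.75 -0.44 0 0 0 0;0.76 -0.43 0 0 0 0;0.77 -0.42 0 0 0 0;0.77 -0.40 0 0 0 0;0.78 -0.39 0 0 0 0;0.79 -0.38 0 0 0 0;0.79 -0.36 0 0 0 0;0.80 -0.35 0 0 0 0;0.81 -0.33 0 0 0 0;0.81 -0.32 0 0 0 0;0.82 -0.31 0 0 0 0;0.82 -0.29 0 0 0 0;0.83 -0.28 0 0 0 0;0.83 -0.26 0 0 0 0;0.84 -0.25 0 0 0 0;0.84 -0.23 0 0 0 0;0.84 -0.22 0 0 0 0;0.85 -0.20 0 0 0 0;0.85 -0.19 0 0 0 0;0.86 -0.17 0 0 0 0;0.86 -0.16 0 0 0 0;0.86 -0.14 0 0 0 0;0.86 -0.13 0 0 0 0;0.87 -0.11 0 0 0 0;0.87 -0.10 0 0 0 0;0.87 -0.08 0 0 0 0;0.87 -0.07 0 0 0 0;0.87 -0.05 0 0 0 0;0.87 -0.04 0 0 0 0;0.87 -0.02 0 0 0 0;0.87 -0.01 0 0 0 0;0.87 0.01 0 0 0 0;0.87 0.02 0 0 0 0;0.87 0.04 0 0 0 0;0.87 0.05 0 0 0 0;0.87 0.07 0 0 0 0;0.87 0.08 0 0 0 0;0.87 0.10 0 0 0 0;0.87 0.11 0 0 0 0;0.86 0.13 0 0 0 0;0.86 0.14 0 0 0 0;0.86 0.16 0 0 0 0;0.86 0.17 0 0 0 0;0.85 0.19 0 0 0 0;0.85 0.20 0 0 0 0;0.84 0.22 0 0 0 0;0.84 0.23 0 0 0 0;0.84 0.25 0 0 0 0;0.83 0.26 0 0 0 0;0.83 0.28 0 0 0 0
```

play_rows --plan "0.43 -0.76 0 0 0 0;0.44 -0.75 0 0 0 0;0.46 -0.74 0 0 0 0;0.47 -0.74 0 0 0 0;0.48 -0.73 0 0 0 0"

```text
time: 20.3
tcp_pos: [0.5872, 0.0702, 0.2006]
ee_rot: [-0.594, 0.805, 0.001, -0.002]
ft_force: [-5.9, 0.8, 6.6]
gripper_width: 0.0138
```

play_rows --plan "0.49 -0.72 0 0 0 0;0.51 -0.71 0 0 0 0;0.52 -0.7 0 0 0 0;0.53 -0.69 0 0 0 0;0.54 -0.68 0 0 0 0"

```text
time: 20.92
tcp_pos: [0.5897, 0.0667, 0.2006]
ee_rot: [-0.594, 0.805, 0.001, -0.002]
ft_force: [-6.4, 1.8, 7.0]
gripper_width: 0.0143
```

play_rows --plan "0.56 -0.67 0 0 0 0;0.57 -0.66 0 0 0 0;0.58 -0.65 0 0 0 0;0.59 -0.64 0 0 0 0"

```text
time: 21.42
tcp_pos: [0.5916, 0.0638, 0.2006]
ee_rot: [-0.594, 0.805, 0.001, -0.002]
ft_force: [-5.8, 1.6, 7.4]
gripper_width: 0.0145
```

```bash
python3 -c "
from w import *
status()"
```

```text
t 21.43 ang 29.97 r 50.05 push 4.3 rad -4.18 fz 7.4 w 14.5
```

Back at the baseline (4.3 N), so the earlier small rise was noise or rack friction. I go on.

play_rows --plan "0.6 -0.63 0 0 0 0;0.61 -0.62 0 0 0 0;0.62 -0.61 0 0 0 0;0.63 -0.6 0 0 0 0;0.64 -0.59 0 0 0 0"

```text
time: 22.05
tcp_pos: [0.5935, 0.06, 0.2005]
ee_rot: [-0.594, 0.805, 0.001, -0.002]
ft_force: [-5.5, 2.5, 7.6]
gripper_width: 0.0146
```

play_rows --plan "0.65 -0.58 0 0 0 0;0.66 -0.57 0 0 0 0;0.67 -0.55 0 0 0 0;0.68 -0.54 0 0 0 0;0.69 -0.53 0 0 0 0"

```text
time: 22.68
tcp_pos: [0.5952, 0.056, 0.2006]
ee_rot: [-0.594, 0.805, 0.002, -0.002]
ft_force: [-6.4, 2.5, 7.1]
gripper_width: 0.0146
```

play_rows --plan "0.7 -0.52 0 0 0 0;0.71 -0.51 0 0 0 0;0.72 -0.49 0 0 0 0;0.73 -0.48 0 0 0 0;0.74 -0.47 0 0 0 0"

```text
time: 23.3
tcp_pos: [0.5965, 0.0519, 0.2006]
ee_rot: [-0.594, 0.805, 0.002, -0.002]
ft_force: [-6.2, 3.2, 6.7]
gripper_width: 0.0143
```

play_rows --plan "0.74 -0.46 0 0 0 0;0.75 -0.44 0 0 0 0;0.76 -0.43 0 0 0 0;0.77 -0.42 0 0 0 0;0.77 -0.4 0 0 0 0"

```text
time: 23.92
tcp_pos: [0.5974, 0.0477, 0.2006]
ee_rot: [-0.594, 0.805, 0.002, -0.002]
ft_force: [-5.8, 3.6, 7.8]
gripper_width: 0.0141
```

play_rows --plan "0.78 -0.39 0 0 0 0;0.79 -0.38 0 0 0 0;0.79 -0.36 0 0 0 0;0.8 -0.35 0 0 0 0;0.81 -0.33 0 0 0 0"

```text
time: 24.55
tcp_pos: [0.598, 0.0434, 0.2005]
ee_rot: [-0.594, 0.805, 0.002, -0.002]
ft_force: [-6.3, 4.5, 7.3]
gripper_width: 0.0146
```

play_rows --plan "0.81 -0.32 0 0 0 0;0.82 -0.31 0 0 0 0;0.82 -0.29 0 0 0 0;0.83 -0.28 0 0 0 0"

```text
time: 25.05
tcp_pos: [0.5982, 0.0399, 0.2006]
ee_rot: [-0.594, 0.805, 0.002, -0.001]
ft_force: [-5.1, 4.3, 6.5]
gripper_width: 0.0143
```

```bash
python3 -c "
from w import *
status()"
```

```text
t 25.05 ang 1.31 r 50.03 push 4.45 rad -4.97 fz 6.52 w 14.3
```

Still free (4.45 N).

play_rows --plan "0.83 -0.26 0 0 0 0;0.84 -0.25 0 0 0 0;0.84 -0.23 0 0 0 0;0.84 -0.22 0 0 0 0;0.85 -0.2 0 0 0 0"

```text
time: 25.68
tcp_pos: [0.5981, 0.0356, 0.2006]
ee_rot: [-0.594, 0.805, 0.002, -0.001]
ft_force: [-5.3, 4.7, 6.9]
gripper_width: 0.0147
```

play_rows --plan "0.85 -0.19 0 0 0 0;0.86 -0.17 0 0 0 0;0.86 -0.16 0 0 0 0;0.86 -0.14 0 0 0 0;0.86 -0.13 0 0 0 0"

```text
time: 26.3
tcp_pos: [0.5976, 0.0314, 0.2006]
ee_rot: [-0.594, 0.805, 0.002, -0.001]
ft_force: [-4.4, 6.5, 6.1]
gripper_width: 0.0142
```

play_rows --plan "0.87 -0.11 0 0 0 0"

```text
time: 26.42
tcp_pos: [0.5975, 0.0306, 0.2006]
ee_rot: [-0.594, 0.805, 0.002, -0.001]
ft_force: [-4.7, 7.0, 6.0]
gripper_width: 0.0143
```

```bash
python3 -c "
from w import *
status()"
```

```text
t 26.43 ang -9.39 r 49.97 push 6.17 rad -5.74 fz 5.97 w 14.3
```

play_rows --plan "0.87 -0.1 0 0 0 0"

```text
time: 26.55
tcp_pos: [0.5974, 0.0298, 0.2006]
ee_rot: [-0.594, 0.805, 0.002, -0.001]
ft_force: [-3.2, 9.1, 7.1]
gripper_width: 0.0143
```

```bash
python3 -c "
from w import *
status()"
```

```text
t 26.55 ang -10.32 r 49.99 push 8.43 rad -4.75 fz 7.14 w 14.3
```

Push 8.4 N against about 4.4 N free means about 20 N of clamping, which is mid-range. I hold, then release straight up.

play_rows --plan "0 0 0 0 0 0;0 0 0 0 0 0;0 0 0 0 0 0;0 0 0 0 0 0"

```text
time: 27.05
tcp_pos: [0.5973, 0.0299, 0.2006]
ee_rot: [-0.594, 0.805, 0.002, -0.001]
ft_force: [-4.7, 7.5, 6.3]
gripper_width: 0.0144
```

play_rows --fingers 50 --plan "0 0 0 0 0 0;0 0 0 0 0 0;0 0 0 0 0 0;0 0 0 0 0 0;0 0 -15 0 0 0;0 0 -30 0 0 0;0 0 -30 0 0 0;0 0 -30 0 0 0;0 50 0 0 0 0;0 50 0 0 0 0;0 0 0 0 0 0"

```text
time: 28.42
tcp_pos: [0.5003, 0.0593, 0.3073]
ee_rot: [-0.594, 0.804, 0.001, -0.001]
ft_force: [-0.0, -0.4, 0.5]
gripper_width: 0.0499
```

```bash
python3 - <<'E'
from w import *
st=readout.observe();print(st["tcp_pos"],st["ft_force"])
ims=[]
Hn=Ax+np.array([.05*np.cos(np.radians(-10.3)),.05*np.sin(np.radians(-10.3)),.03])
for n in("wrist","side"):
    im=optics.read_camera(n)
    for q in("handle_hinge","handle_grip","rack_mid","lens_ring_c","screwdriver_c"):print(n,q,find(n,q))
    for p in(Hn,Hn+[0,0,.038],Hn+[0,0,.06]):u=np.array(proj(n,p,st));print(np.round(u,1))
    if n=="side":im=im[170:350,200:440];im=cv2.resize(im,(400,300),interpolation=cv2.INTER_CUBIC)
    else: im=cv2.resize(im[:,:],(400,250))
    ims.append(cv2.copyMakeBorder(im,0,300-im.shape[0],0,0,0))
cv2.imwrite("pics/end.png",np.hstack(ims))
E
```

```text
[0.50025008 0.05933784 0.30725066] [-0.02826307 -0.38504868  0.48548042]
wrist handle_hinge [(0.98, array([323.7,  99.5]))]
wrist handle_grip [(0.62, array([322.2,  82.7])), (0.5, array([360.9, 201.9]))]
wrist rack_mid [(0.84, array([470.8, 226.9])), (0.68, array([206.4, 298.3]))]
wrist lens_ring_c [(0.54, array([367.6, 221.2]))]
wrist screwdriver_c [(0.89, array([280.6, 236.2]))]
[321.6  74.5]
[321.6  70.6]
[321.7  67.6]
side handle_hinge [(0.91, array([289.5, 212.4]))]
side handle_grip []
side rack_mid [(0.96, array([216.4, 254.5])), (0.9, array([303.5, 273.6]))]
side lens_ring_c [(0.29, array([285.5, 191.9]))]
side screwdriver_c [(0.58, array([367.1, 276.6]))]
[285.  207.3]
[283.8 193. ]
[283.2 184.4]
```

View pics/end.png

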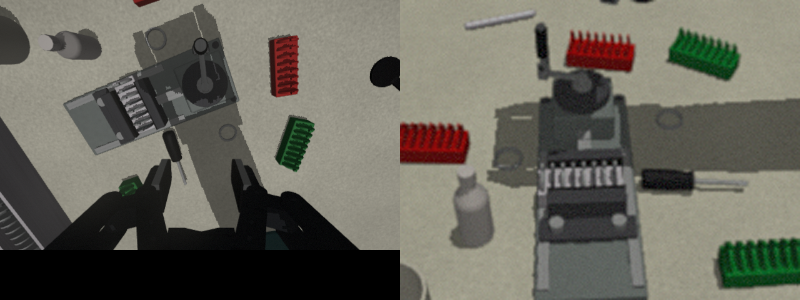

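The final view shows the handle upright at the predicted place (side about (285,196), expected (284,193)). The rack is closed between both jaws, and the screwdriver, rims and bottle are where they were. I hand it in.

```bash
python3 -c "
from station import job_done
print(job_done())"
```

```text
the job is handed in; nothing more can be done
None
```

The crank handle is upright, the rack is clamped, and the job is handed in; it reports no verdict.

- **Handle:** I gripped the folded sleeve and swung it about its pin to 1.57 rad. The end stop answered with about 29 N. I then regripped it from above.
- **Winding:** I wound it clockwise about 173° (3.0 rad, about 30 mm of jaw travel). The push stayed around 4.3–5 N while free. It then rose through 5.8 and 6.2 to 8.4 N, which is about 20 N on the rack, inside the snug range. I stopped there and released straight up.
- **Last checks:** The tool force is about zero and the gripper is clear. The handle stands where predicted, within 3 pixels in the side view. The rack sits level between the jaws, and the screwdriver has not moved; the rims and bottle look unmoved. I did not look at the other things again one by one.
- **Not settled:**
  - The clamping force after release was not measured. 20 N is also about the most the crank's own friction can hold, so it may have eased slightly.
  - The network gave a hinge pixel about 25 rows off in the last wrist picture and found no handle in the side one. In both I went by the picture, which matched the prediction.

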